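# Push the empty spice box through the worktop waste flap

## Task

The shallow rectangular spice box is empty and goes in the bin under the worktop: push it along the worktop to the sprung waste flap, hold the flap down with one finger, and with the flap still held push the box over the near edge with the other finger so that it drops into the bin. Then draw the fingers out and let the flap spring fully shut. Only push the box: do not squeeze it, pick it up or stand it on the shut flap, and leave the other kitchen things where they are.

Things in the scene. Friction and masses are not known exactly. Their poses are not given: they have to be found in the camera images.
- spice_mid (a point): Centre of the closed, empty plastic spice box: 60 (its x) x 40 (its y) x 24 mm high, about 45 g, loose, slides easily; the point is 12 mm above its underside, z up. It starts on the worktop on the -y side of the flap opening, 40 to 120 mm (clear gap) short of the near edge, up to 30 mm to either side of the opening's middle line, its y axis within 0.3 rad of the push direction.
- sill (a point): Middle of the near edge of the flap opening in the white worktop, at worktop height (z = 0). +y points from this edge across the opening to the hinge (the way the box is pushed in), x runs along the edge, z up. The opening measures 150 mm along x and 100 mm along y; its stainless frame, 30 mm wide, and the shut flap lie flush with the worktop.
- hinge_edge (a point): Middle of the far edge of the opening, 100 mm along +y from sill, at worktop height; axes as sill. The flap's hinge lies along this edge. Under it is an open chute, 130 mm along y (it runs back 30 mm under the 5 mm thick frame at the sill), down to 100 mm, then the bin. The worktop is clear within 100 mm of the opening's middle line, from 300 mm before the sill to 200 mm past it.
- waste_flap (a joint): Angle of the stainless waste flap (145 x 95 mm, 4 mm thick): 0 shut and flush, up to 1.4 rad as its free edge (at sill) is pushed down. A spring shuts it: closing torque about 0.1 N m when shut, 0.3 N m at 1 rad (8 N at 35 mm from the hinge). The box alone cannot open it. Held at 0.7 rad or more it leaves room at the near edge for the box to fall through.
- bin_floor (a point): Middle of the floor of the open, shallow, pull-out bin below the chute, 174 mm under the worktop (inside 248 mm along x, 208 mm along y); axes as sill.
- katori: Bystander: empty steel katori (bowl), 90 mm across, 34 mm high. Origin under its middle.
- whistle: Bystander: aluminium whistle weight, 32 mm across, 53 mm high, upright. Origin under its middle.
- gasket_big: Bystander: outer one of the nested rubber gasket rings lying flat, 184 mm across, 9 mm high. Origin under its middle.
- gasket_small: Bystander: inner one of the gasket rings, 156 mm across, 9 mm high. Origin under its middle.
- cooker_lid: Bystander: stainless cooker lid lying flat, 190 mm across, 56 mm high at the vent tube, with a black handle that reaches 195 mm from its middle along its -y. Origin under its middle.
- spice_jar: Bystander: closed glass jar, 54 mm across, 85 mm high. Origin under its middle.
- tumbler: Bystander: steel tumbler, 68 mm across, 85 mm high. Origin under its middle.
- spice_box: The same spice box; origin under its middle, axes as above.
Things that resemble listed ones, but are neither listed nor needed, are in the scene too. Of the things shaped like the spice_box, the yellow one is meant.

How it is judged:
By the outcome, as a careful person would: the job done as asked, in the order asked, and still so for the second after the job is handed in, with the robot touching nothing.
It also fails if it takes over 48 s, if anything falls off the work surface, if the arm or the gripper's body presses on something with over 40 N, if the wrist force passes 120 N, or if a joint passes its speed limit or range.

## Robot

A 6-joint arm with a two-finger parallel gripper is mounted at the origin on the work surface. World frame = base frame: x ahead of the robot, y to its left, z up, the work surface at z = 0. Lengths are in m, angles in rad, forces in N, time in s.
With the tool pointing down it reaches from about 0.35 to 0.975 m from the base axis. Payload 4.9 kg.
Tool frame: the origin (TCP) lies on the centre line of the jaws, within the pads' length; the fingertips stand 14 mm ahead of it and the grasp point (between the pads) lies 5 mm behind it (manip.nose_length is the distance from the TCP to the fingertips, in m); z points along the fingers, y is the line along which they close (so a half turn about z gives the same grasp; the last joint's range is limited). The gripper opens to 85 mm and grips with 20 to 120 N. Pads are 22 mm wide; open, the fingers measure 114 mm over their backs; the gripper's body (76 mm by 85 mm) begins 54 mm behind the grasp point. The pads swing forward as they close: fully open they stand 13 mm farther back than shut.
Start: joints at [-1.413, 0.053, 1.613, -0, 1.476, -0.119], TCP at [0.171, -0.601, 0.245] pointing down, gripper open.
Joint ranges: [-3.01, 3.01], [-1.01, 2.22], [0.06, 2.58], [-1.02, 4.17], [0.09, 2.62], [-3.14, 3.14]. Speed limits (rad/s): [2.57, 2.57, 3.14, 3.14, 3.14, 3.14].

## Interface

Orientations are given as a unit quaternion [w, x, y, z].
In Python, from plant import manip, imaging gives the robot as it stands.
- The arm moves only by the tool play_rows, never from a script. Its argument "commands" is a list of rows, each a list of 6 numbers: the shift along the tool's x, y, z in mm, then the turn, a rotation vector about the tool's x, y, z in degrees. A call has 1 to 5 rows; each row shifts and turns the commanded pose from where the row before left it, along the tool's axes as they then stand; what a row does not reach is not made up. A row lasts 1/12 s, in which the tool goes at most 41.7 mm and 7.16 degrees, less where a joint would pass 70% of its speed; a pose out of reach is approached as far as the arm can. A call is refused whole if a number of a shift passes 41.7 or a number of a turn 7.16, either way. A call with a gripper value outside its range is refused whole. "hand" is the finger opening in mm, from 0 to 85.4, set as the call begins (left out, the last holds). The fingers move at their own pace and stop on an object; the grip force is fixed at half the most. Time passes only in rows, so rows that do not move let the fingers close. It gives the time, the measured TCP pose, the force, the opening and the grip force at its end, in the units of the state.
- manip.state(): the state, without advancing time (a new reading comes with each control period).
- imaging.grab_frame(name): name is "scene" or "top"; returns a dict with "image" (384x512x3 uint8, red, green, blue), "fx", "fy", "cx", "cy" (pixels), "k1" (the pictures are not rectified: a ray, as slopes to the right and down, at radius r is drawn at 1 + k1 r^2 times it, then the intrinsics apply), "R" (3x3) and "t" (3): a world point X has camera coordinates R X + t. Camera axes: x right, y down, z forward; pixel columns grow to the right and rows downward; lengths in m; the calibration is good to about 2 mm. A picture is of the moment at which its call begins. There is no depth.
- manip.job_done(): hands the job in; it is judged then, once.
The state is a dict: "time": time; "joint_pos": joint angles; "joint_vel": joint speeds; "joint_efforts": joint torques, N m; "tool_pos": TCP position; "tool_rot": TCP orientation; "contact_force": force on the tool from outside, world axes, zero at the start; "ft_torque": the same for the moment, N m; "gripper_width": opening from 0.0 (shut) to 1.0 (fully open); "grasp_force": force on a finger pad.
Only numpy, scipy, OpenCV 4.12 (cv2) and the standard library are available. Lean on these libraries where they do the work, as an engineer would, in place of code of your own. Each camera call takes 0.05 s, during which the arm holds its last target. There are 200 camera calls.

## Working session

There is one attempt and no reset: what is moved stays moved. The work goes in short steps, Python scripts to look and compute and a tool call to move; the robot and the scene stay as the last step left them, time stands still between calls to the robot, and variables do not carry over. Pictures are saved under pics/ and viewed, at most 10 in all, crops included, and the job is handed in when it is done.

Besides the shell and the picture viewer there is one more tool, called after "Emit:" as name(argument=value, ...) on one line, values as JSON. play_rows: Moves the arm, as the interface text tells. Its arguments: {"type":"object","properties":{"commands":{"type":"array","items":{"type":"array","items":{"type":"number"}}},"hand":{"type":"number"}},"required":["commands"]}

```bash
ls; mkdir -p pics; python3 - <<'E'
from plant import manip, imaging
import cv2
for n in("scene","top"):
    f=imaging.grab_frame(n); cv2.imwrite(f"pics/{n}0.png",f["image"][:,:,::-1])
    print(n,{k:v for k,v in f.items() if k!="image"})
print(manip.state(), manip.nose_length)
E
```

```text
pics
scene {'fx': 460.69505215756647, 'fy': 460.69505215756647, 'cx': 257.2210753562074, 'cy': 198.48199422498521, 'k1': -0.13999437458663788, 'R': array([[ 0.38148752,  0.9242609 , -0.01445912],
       [ 0.58121929, -0.25200195, -0.7737436 ],
       [-0.71878468,  0.28676961, -0.63333386]]), 't': array([-0.24058045, -0.35331517,  1.64097401])}
top {'fx': 472.12476601497883, 'fy': 472.12476601497883, 'cx': 254.3488059698872, 'cy': 192.92297889363783, 'k1': -0.15843085239865326, 'R': array([[-0.00392893, -0.99987831, -0.015097  ],
       [-0.99876746,  0.00467066, -0.04941404],
       [ 0.04947854,  0.01488424, -0.99866427]]), 't': array([0.0282614 , 0.55152672, 1.27295384])}
{'time': 0.1, 'joint_pos': array([-1.41302622e+00,  5.33109954e-02,  1.61412555e+00,  1.94063757e-05,
        1.47600929e+00, -1.19035081e-01]), 'joint_vel': array([-5.37871315e-04, -1.76822914e-03, -2.83444177e-03,  2.19212533e-03,
        9.79223977e-04,  8.59613564e-05]), 'joint_efforts': array([ 6.47475772e-04, -3.94903100e+01, -3.71365786e+01, -1.44119854e-04,
        3.88187109e-03, -1.29580391e-05]), 'tool_pos': array([ 0.1707034 , -0.60068933,  0.24419204]), 'tool_rot': array([-9.26603413e-04,  9.90437342e-01,  1.37960185e-01, -8.28766177e-06]), 'contact_force': array([-0.74302971,  0.06512367, -0.2967322 ]), 'ft_torque': array([-0.00068107, -0.04226898,  0.00526218]), 'grasp_force': 0.0, 'gripper_width': 1.0031836360493238} 0.014
```

View pics/scene0.png

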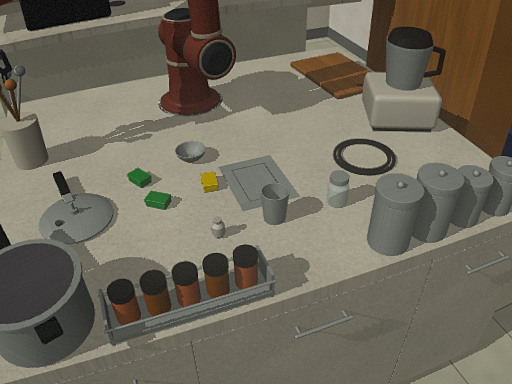

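View pics/top0.png

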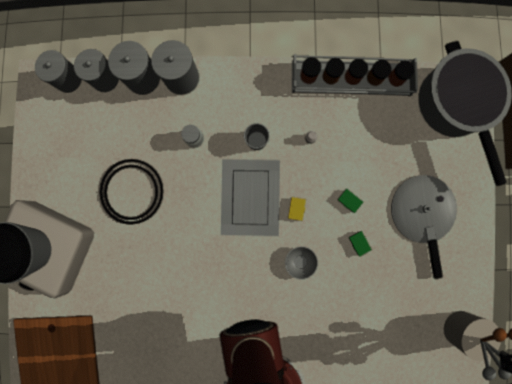

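The yellow box is at top (297,209) and scene (209,181). The opening is at top (232-270, 170-225) inside its frame (222-280, 160-235). The two green boxes, at top (350,200) and (360,243), look alike but are the wrong colour. The katori is at top (302,262) and the tumbler at (257,136).

```bash
cat > h.py <<'E'
import numpy as np, cv2
from plant import manip, imaging
def ray(f,uv,z):
    K=np.array([[f["fx"],0,f["cx"]],[0,f["fy"],f["cy"]],[0,0,1]])
    p=cv2.undistortPoints(np.array(uv,float).reshape(-1,1,2),K,np.array([f["k1"],0,0,0,0])).reshape(-1,2)
    d=np.c_[p,np.ones(len(p))]@f["R"]; c=-f["R"].T@f["t"]
    return c+d*((z-c[2])/d[:,2])[:,None]
def yellow(f,z=.024):
    im=f["image"][:,:,::-1]; h=cv2.cvtColor(im,cv2.COLOR_BGR2HSV)
    m=cv2.inRange(h,(18,140,60),(34,255,255))
    cs,_=cv2.findContours(m,cv2.RETR_EXTERNAL,cv2.CHAIN_APPROX_NONE)
    c=max(cs,key=cv2.contourArea)
    return c, m
def rect(P):
    (c,s,a)=cv2.minAreaRect((P[:,:2]*1000).astype(np.float32))
    return np.round(c,1),np.round(s,1),round(a,1)
E
python3 - <<'E'
from h import *
f=imaging.grab_frame("top"); im=f["image"]
c,m=yellow(f); P=ray(f,c.reshape(-1,2),.024); print("box",rect(P), cv2.contourArea(c))
g=imaging.grab_frame("scene"); c2,_=yellow(g); print("scene box px",cv2.boundingRect(c2))
print("sc",rect(ray(g,c2.reshape(-1,2),.018)))
cv2.imwrite("pics/crop.png",cv2.resize(im[150:245,212:332,::-1],None,fx=6,fy=6,interpolation=cv2.INTER_CUBIC))
E
```

```text
box (array([508.2, -88.4]), array([40.3, 57.7]), 80.9) 274.5
scene box px (201, 172, 17, 20)
sc (array([513. , -91.4]), array([41.4, 84.6]), 80.2)
```

View pics/crop.png

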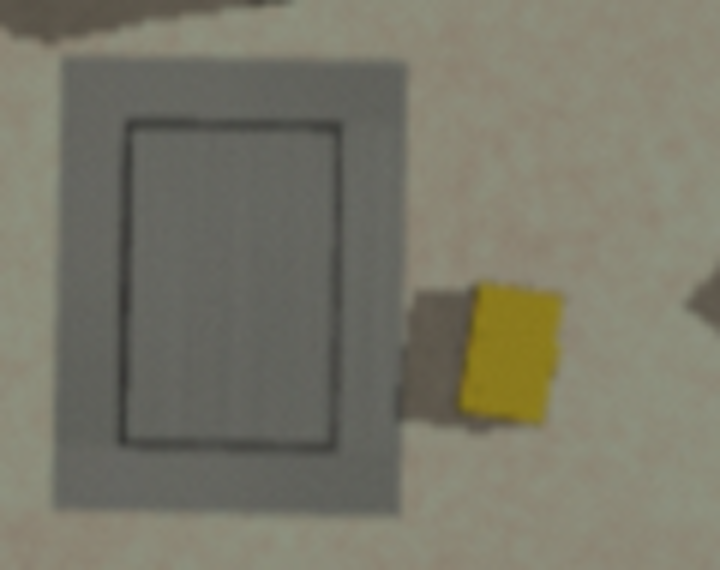

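The crop shows the yellow box right of the frame, at crop (512,352). The frame corners are about (63,60), (407,62), (400,515) and (53,512), and the opening is about (128,124), (340,126), (333,443), (124,443). The only yellow box is this one, so it is the target.

```bash
python3 - <<'E'
from h import *
f=imaging.grab_frame("top")
o=np.array([[63,60],[407,62],[400,515],[53,512]])/6-.4+[212,150]
i=np.array([[127,122],[341,124],[335,445],[122,445]])/6-.4+[212,150]
for q in (o,i):
    P=ray(f,q,0); print(np.round(P*1000,1)[:,:2].tolist(),P.mean(0)*1000, rect(P))
    d=P[0]+P[3]-P[1]-P[2]; print("pushdir deg",np.degrees(np.arctan2(d[1],d[0])))
im=f["image"]; c,m=yellow(f); a=cv2.approxPolyDP(c,3,True).reshape(-1,2); print(a.tolist(),np.round(ray(f,a,.024)*1000,1).tolist())
g=cv2.cvtColor(im,cv2.COLOR_RGB2HSV)
for n,p,z in(("katori",(302,262),.03),("tumbler",(257,136),.085),("whistle",(311,138),.05)): print(n,ray(f,[p],z)*1000)
E
```

```text
[[645.2, 115.1], [643.4, -43.6], [435.2, -39.1], [437.0, 119.9]] [540.1966899   38.06070693   0.        ] (array([540.2,  38.1]), array([159. , 209.8]), 88.8)
pushdir deg 89.32894484976003
[[616.3, 85.5], [614.8, -13.1], [467.3, -9.5], [467.7, 88.1]] [541.51263271  37.76481853   0.        ] (array([541.2,  37.5]), array([ 98.6, 148.8]), 89.0)
pushdir deg 89.471204327546
[[291, 198], [288, 217], [301, 219], [304, 199]] [[536.9, -73.3, 24.0], [485.7, -64.8, 24.0], [480.1, -99.9, 24.0], [534.1, -108.4, 24.0]]
katori [[ 364.80008555 -101.40702891   30.        ]]
tumbler [[696.03402153  17.36325716  85.        ]]
whistle [[ 696.04079295 -126.57829019   50.        ]]
```

```bash
cat >> h.py <<'E'
from scipy.spatial.transform import Rotation as Ro
def Rt(tilt,yaw=-1.0):
    # x_t ~ world x, z_t down, y_t ~ -y ; tilt>0 lowers the +y side finger
    return Ro.from_euler('z',yaw,degrees=True)*Ro.from_euler('x',-tilt,degrees=True)*Ro.from_euler('x',180,degrees=True)
def go(pos_mm,tilt=0,yaw=-1.0):
    s=manip.state(); q=s["tool_rot"]; R=Ro.from_quat([q[1],q[2],q[3],q[0]]); T=Rt(tilt,yaw)
    d=np.array(pos_mm)-s["tool_pos"]*1000
    print("t",s["time"],"pos",np.round(s["tool_pos"]*1000,1),"F",np.round(s["contact_force"],1),"w",s["gripper_width"])
    print("turn first",np.round((R.inv()*T).as_rotvec(degrees=True),2),"then shift",np.round(T.inv().apply(d),1),"| shift now",np.round(R.inv().apply(d),1))
    print("j",np.round(s["joint_pos"],2))
E
python3 -c "
from h import *
go([510,-72,120])"
```

```text
t 0.25 pos [ 170.8 -600.9  244.7] F [-0.9 -0.2 -0.7] w 0.9976125802190019
turn first [-0.06  0.   16.86] then shift [ 330.  -534.8  124.7] | shift now [ 470.8 -416.   125.2]
j [-1.41  0.05  1.61  0.    1.48 -0.12]
```

Emit:
play_rows(commands=[[0,0,0,0,0,3.4],[0,0,0,0,0,3.4],[0,0,0,0,0,3.4],[0,0,0,0,0,3.4],[0,0,0,0,0,3.3]], hand=85.4)

```text
time: 0.67
tool_pos: [0.1708, -0.6011, 0.2451]
tool_rot: [-0.0, 1.0, -0.011, -0.0]
contact_force: [0.1, 0.3, -0.4]
gripper_width: 0.997
grasp_force: 0.0
```

Emit:
play_rows(commands=[[20,-32,0,0,0,0],[20,-32,0,0,0,0],[20,-32,0,0,0,0],[20,-32,0,0,0,0],[20,-32,0,0,0,0]])

```text
time: 1.08
tool_pos: [0.2742, -0.4415, 0.2451]
tool_rot: [-0.0, 1.0, -0.009, 0.0]
contact_force: [1.3, -0.5, 0.2]
gripper_width: 1.003
grasp_force: 0.0
```

Emit:
play_rows(commands=[[20,-32,0,0,0,0],[20,-32,0,0,0,0],[20,-32,0,0,0,0],[20,-32,0,0,0,0],[20,-32,0,0,0,0]])

```text
time: 1.5
tool_pos: [0.3771, -0.2832, 0.2454]
tool_rot: [0.0, 1.0, -0.009, 0.0]
contact_force: [1.7, -1.4, 0.4]
gripper_width: 1.005
grasp_force: 0.0
```

```bash
python3 -c "
from h import *
go([510,-72,120])"
```

```text
t 1.5 pos [ 377.1 -283.2  245.4] F [ 1.7 -1.4  0.4] w 1.0048373754177629
turn first [ 0.02 -0.03 -0.06] then shift [ 129.1 -213.5  125.4] | shift now [ 128.9 -213.6  125.4]
j [-0.8  -0.33  1.96  0.    1.51  0.79]
```

Emit:
play_rows(commands=[[22,-34,4,0,0,0],[22,-34,4,0,0,0],[22,-34,4,0,0,0],[22,-34,4,0,0,0],[22,-34,4,0,0,0]])

```text
time: 1.92
tool_pos: [0.4904, -0.1149, 0.2253]
tool_rot: [0.0, 1.0, -0.009, 0.0]
contact_force: [-0.1, -0.5, -0.1]
gripper_width: 0.997
grasp_force: 0.0
```

Emit:
play_rows(commands=[[18,-36,15,0,0,0],[0,0,30,0,0,0],[0,0,30,0,0,0],[0,0,30,0,0,0],[0,0,25,0,0,0]])

```text
time: 2.33
tool_pos: [0.507, -0.0815, 0.0936]
tool_rot: [-0.0, 1.0, -0.009, -0.001]
contact_force: [-0.4, -0.8, -0.4]
gripper_width: 0.997
grasp_force: 0.0
```

```bash
python3 -c "
from h import *
go([509,-80,40])
for n in('scene','top'):
    f=imaging.grab_frame(n); im=f['image'][:,:,::-1]
    c=(140,100,150,110) if n=='scene' else (215,140,150,110)
    x,y,w,h=c; cv2.imwrite('pics/a_%s.png'%n,cv2.resize(im[y:y+h,x:x+w],None,fx=5,fy=5,interpolation=cv2.INTER_CUBIC))
"
```

```text
t 2.3333 pos [507.  -81.5  93.6] F [-0.4 -0.8 -0.4] w 0.9972014604940218
turn first [-0.02  0.09  0.02] then shift [ 2.  -1.5 53.6] | shift now [ 2.1 -1.5 53.6]
j [-0.3  -0.07  2.   -0.    1.21  1.28]
```

View pics/a_scene.png

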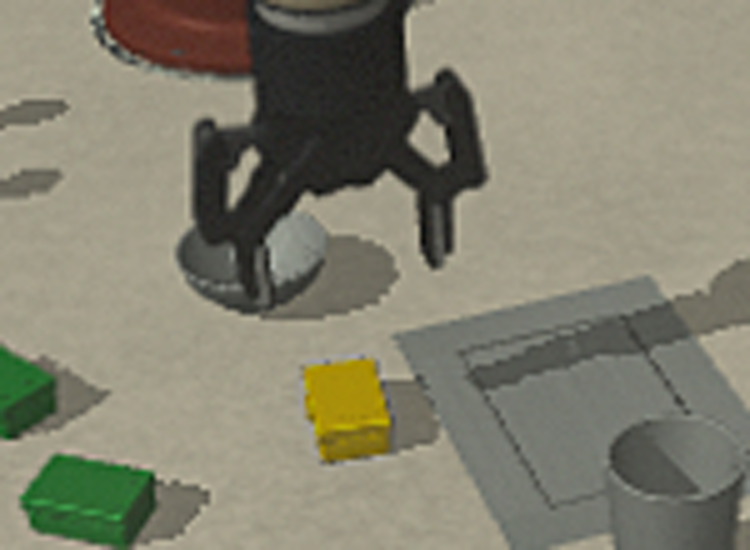

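The scene crop shows the open gripper above the yellow box at (345,400). Its fingertips are at (260,300) and (437,265), and the elbows stand out about 18 mm beyond the fingertips. Next I go down to either side of the box and touch the worktop lightly to get the tip height.

Emit:
play_rows(commands=[[2,0,20,0,0,0],[0,0,20,0,0,0],[0,0,20,0,0,0],[0,0,13,0,0,0],[0,0,0,0,0,0]])

```text
time: 2.85
tool_pos: [0.5086, -0.0821, 0.0216]
tool_rot: [-0.001, 1.0, -0.009, -0.002]
contact_force: [-0.7, -1.4, -0.6]
gripper_width: 1.001
grasp_force: 0.0
```

Emit:
play_rows(commands=[[0,0,1.5,0,0,0],[0,0,1.5,0,0,0]])

```text
time: 3.02
tool_pos: [0.5114, -0.0829, 0.0219]
tool_rot: [0.001, 1.0, -0.009, 0.002]
contact_force: [-0.4, -0.7, -0.6]
gripper_width: 1.0
grasp_force: 0.0
```

Emit:
play_rows(commands=[[0,0,1.5,0,0,0],[0,0,0,0,0,0]])

```text
time: 3.18
tool_pos: [0.5106, -0.0826, 0.0195]
tool_rot: [0.0, 1.0, -0.009, 0.001]
contact_force: [-0.8, -0.0, -0.5]
gripper_width: 0.999
grasp_force: 0.0
```

Emit:
play_rows(commands=[[0,0,2,0,0,0],[0,0,1,0,0,0],[0,0,0,0,0,0]])

```text
time: 3.43
tool_pos: [0.5097, -0.0823, 0.0152]
tool_rot: [0.0, 1.0, -0.009, -0.0]
contact_force: [0.7, -0.2, -0.5]
gripper_width: 1.004
grasp_force: 0.0
```

Emit:
play_rows(commands=[[0,0,1.5,0,0,0],[0,0,1.5,0,0,0],[0,0,0,0,0,0]])

```text
time: 3.68
tool_pos: [0.5094, -0.0822, 0.0118]
tool_rot: [-0.0, 1.0, -0.009, -0.0]
contact_force: [-0.4, -0.3, -0.1]
gripper_width: 1.001
grasp_force: 0.0
```

Emit:
play_rows(commands=[[0,0,1.5,0,0,0],[0,0,0,0,0,0]])

```text
time: 3.85
tool_pos: [0.5095, -0.0823, 0.0104]
tool_rot: [-0.0, 1.0, -0.009, -0.0]
contact_force: [0.9, 0.1, -0.2]
gripper_width: 0.998
grasp_force: 0.0
```

Emit:
play_rows(commands=[[0,0,2,0,0,0],[0,0,2,0,0,0],[0,0,0,0,0,0]])

```text
time: 4.1
tool_pos: [0.5093, -0.0822, 0.0062]
tool_rot: [-0.0, 1.0, -0.009, -0.0]
contact_force: [-0.7, -0.2, -0.3]
gripper_width: 0.999
grasp_force: 0.0
```

Emit:
play_rows(commands=[[0,0,1.5,0,0,0],[0,0,1,0,0,0],[0,0,0,0,0,0]])

```text
time: 4.35
tool_pos: [0.5095, -0.0823, 0.004]
tool_rot: [-0.0, 1.0, -0.009, -0.0]
contact_force: [-1.2, -0.8, -0.6]
gripper_width: 0.997
grasp_force: 0.0
```

Emit:
play_rows(commands=[[0,0,1.5,0,0,0],[0,0,0,0,0,0]])

```text
time: 4.52
tool_pos: [0.5096, -0.0823, 0.0025]
tool_rot: [-0.0, 1.0, -0.009, -0.0]
contact_force: [0.1, -0.5, 0.3]
gripper_width: 0.997
grasp_force: 0.0
```

Emit:
play_rows(commands=[[0,0,-3,0,0,0],[0,-5,-2,0,0,0],[0,-5,0,0,0,0],[0,-5,0,0,0,0],[0,-5,0,0,0,0]])

```text
time: 4.93
tool_pos: [0.5102, -0.0617, 0.0079]
tool_rot: [0.0, 1.0, -0.009, 0.0]
contact_force: [0.2, -0.7, -0.3]
gripper_width: 0.998
grasp_force: 0.0
```

Emit:
play_rows(commands=[[0,-5,0,0,0,0],[0,-5,0,0,0,0],[0,-5,0,0,0,0],[0,-5,0,0,0,0],[0,-5,0,0,0,0]])

```text
time: 5.35
tool_pos: [0.5105, -0.0368, 0.0077]
tool_rot: [-0.0, 1.0, -0.009, -0.0]
contact_force: [0.4, 0.1, -0.1]
gripper_width: 0.998
grasp_force: 0.0
```

Emit:
play_rows(commands=[[0,-5,0,0,0,0],[0,-5,0,0,0,0],[0,-2,0,0,0,0],[0,0,0,0,0,0]])

```text
time: 5.68
tool_pos: [0.5107, -0.0248, 0.0077]
tool_rot: [-0.0, 1.0, -0.009, -0.0]
contact_force: [0.2, 0.4, 0.2]
gripper_width: 1.0
grasp_force: 0.0
```

```bash
python3 -c "
from h import *
go([509,-13.5,8])
for n,c in(('scene',(180,130,120,90)),):
    f=imaging.grab_frame(n); im=f['image'][:,:,::-1]
    x,y,w,h=c; cv2.imwrite('pics/b_%s.png'%n,cv2.resize(im[y:y+h,x:x+w],None,fx=6,fy=6,interpolation=cv2.INTER_CUBIC))
"
```

```text
t 5.6833 pos [510.7 -24.8   7.7] F [0.2 0.4 0.2] w 0.9995689356037527
turn first [-0.    0.01 -0.  ] then shift [ -1.9 -11.3  -0.3] | shift now [ -1.9 -11.3  -0.3]
j [-0.19  0.06  2.03  0.    1.04  1.39]
```

View pics/b_scene.png

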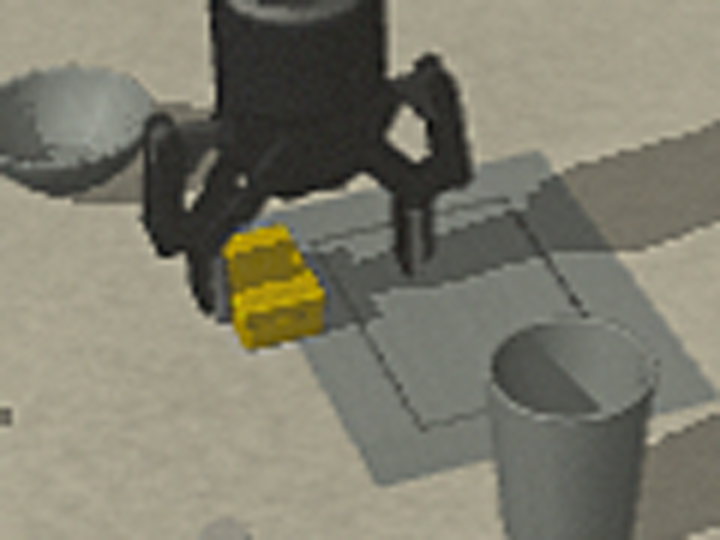

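The scene crop shows the box at (232-325, 225-350), squared up against the rear finger. It is about 16 mm short of the sill line, which runs from (335,275) to (420,430). The front finger hovers over the flap at (410,270).

Emit:
play_rows(commands=[[0,-4,0,0,0,0],[0,-3,0,0,0,0],[0,-2,0,0,0,0],[0,0,0,0,0,0],[0,6,0,0,0,0]])

```text
time: 6.15
tool_pos: [0.5107, -0.0218, 0.0077]
tool_rot: [-0.0, 1.0, -0.008, -0.0]
contact_force: [-0.2, 0.7, 0.4]
gripper_width: 1.001
grasp_force: 0.0
```

Emit:
play_rows(commands=[[0,8,0,0,0,0],[0,0,-25,0,0,0],[0,0,-25,0,0,0],[0,0,0,-5.5,0,0],[0,0,0,-5.5,0,0]])

```text
time: 6.57
tool_pos: [0.513, -0.0327, 0.0609]
tool_rot: [0.098, 0.995, -0.011, 0.002]
contact_force: [0.5, 0.7, -0.8]
gripper_width: 1.004
grasp_force: 0.0
```

Emit:
play_rows(commands=[[0,0,0,-5.5,0,0],[0,0,0,-5.5,0,0],[0,0,0,0,0,0]])

```text
time: 6.82
tool_pos: [0.51, -0.0292, 0.0567]
tool_rot: [0.191, 0.981, -0.007, -0.003]
contact_force: [0.1, 0.7, -0.3]
gripper_width: 1.0
grasp_force: 0.0
```

```bash
python3 -c "
from h import *
go([510,-35,10],22)
go([510,-35,-12],22)
f=imaging.grab_frame('scene'); im=f['image'][:,:,::-1]
x,y,w,h=180,120,120,90; cv2.imwrite('pics/c_scene.png',cv2.resize(im[y:y+h,x:x+w],None,fx=6,fy=6,interpolation=cv2.INTER_CUBIC))
"
```

```text
t 6.8167 pos [510.  -29.2  56.7] F [ 0.1  0.7 -0.3] w 1.0004741779685924
turn first [0.08 0.07 0.16] then shift [  0.1 -12.1  45.5] | shift now [  0.2 -12.2  45.5]
j [-0.01  0.03  2.01 -0.43  1.14  1.77]
t 6.8167 pos [510.  -29.2  56.7] F [ 0.1  0.7 -0.3] w 1.0004741779685924
turn first [0.08 0.07 0.16] then shift [  0.1 -20.3  65.9] | shift now [  0.2 -20.4  65.9]
j [-0.01  0.03  2.01 -0.43  1.14  1.77]
```

View pics/c_scene.png

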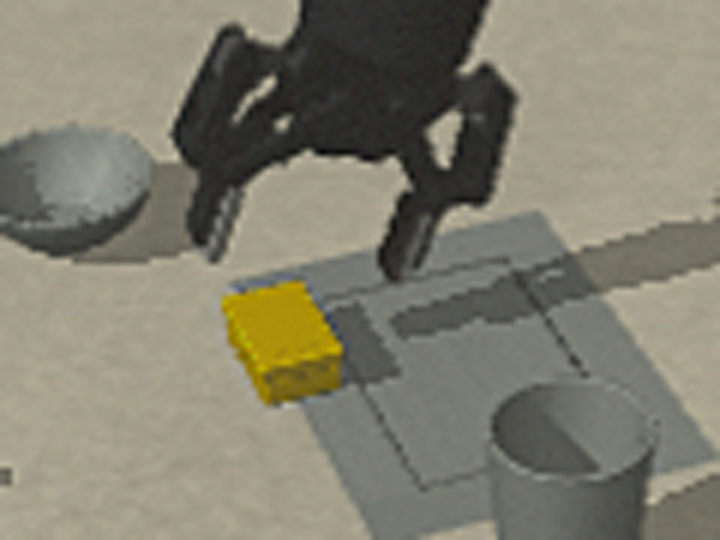

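The crop shows the gripper tilted with the front finger lower, at (395,275), over the flap. The box is at (225-342, 280-405), just short of the sill.

Emit:
play_rows(commands=[[0,-4,15,0,0,0],[0,-4,15,0,0,0],[0,-3,8,0,0,0],[0,-1,7,0,0,0],[0,0,0,0,0,0]])

```text
time: 7.28
tool_pos: [0.5099, -0.037, 0.0106]
tool_rot: [0.191, 0.982, -0.009, -0.003]
contact_force: [-1.1, -0.5, -0.3]
gripper_width: 1.0
grasp_force: 0.6
```

Emit:
play_rows(commands=[[0,-1.6,4,0,0,0],[0,-1.6,4,0,0,0],[0,-1.6,4,0,0,0],[0,-1.6,4,0,0,0],[0,0,0,0,0,0]])

```text
time: 7.7
tool_pos: [0.5105, -0.0361, -0.0062]
tool_rot: [0.191, 0.982, -0.009, -0.002]
contact_force: [1.2, 0.2, 2.3]
gripper_width: 1.0
grasp_force: 0.9
```

```bash
python3 -c "
from h import *
go([510,-35,-12],22)
go([510,5,-12],22)
f=imaging.grab_frame('scene'); im=f['image'][:,:,::-1]
x,y,w,h=180,120,120,90; cv2.imwrite('pics/d_scene.png',cv2.resize(im[y:y+h,x:x+w],None,fx=6,fy=6,interpolation=cv2.INTER_CUBIC))
"
```

```text
t 7.7 pos [510.5 -36.1  -6.2] F [1.2 0.2 2.3] w 0.9995375065522875
turn first [ 0.    0.02 -0.01] then shift [-0.5 -3.2  4.9] | shift now [-0.5 -3.2  4.9]
j [-0.02  0.14  2.03 -0.45  1.02  1.82]
t 7.7 pos [510.5 -36.1  -6.2] F [1.2 0.2 2.3] w 0.9995375065522875
turn first [ 0.    0.02 -0.01] then shift [ -1.2 -40.2 -10.1] | shift now [ -1.2 -40.2 -10.1]
j [-0.02  0.14  2.03 -0.45  1.02  1.82]
```

View pics/d_scene.png

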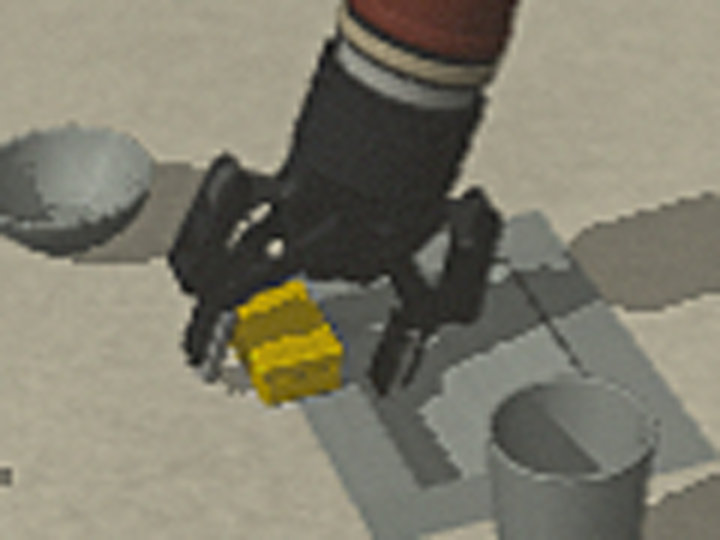

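The crop shows the flap going down under the front finger at (385,390), with the box unmoved between the fingers. I lower a little more, then push.

Emit:
play_rows(commands=[[0,-1.9,4.6,0,0,0],[0,0,0,0,0,0],[0,-3.7,-1.5,0,0,0],[0,-3.7,-1.5,0,0,0],[0,-3.7,-1.5,0,0,0]])

```text
time: 8.17
tool_pos: [0.5107, -0.024, -0.0106]
tool_rot: [0.191, 0.982, -0.009, -0.002]
contact_force: [-0.6, -2.2, 1.4]
gripper_width: 1.0
grasp_force: 1.4
```

Emit:
play_rows(commands=[[0,-3.7,-1.5,0,0,0],[0,-3.7,-1.5,0,0,0],[0,-3.7,-1.5,0,0,0],[0,-3.7,-1.5,0,0,0],[0,0,0,0,0,0]])

```text
time: 8.58
tool_pos: [0.5112, -0.0075, -0.0105]
tool_rot: [0.191, 0.982, -0.009, -0.002]
contact_force: [-1.7, -0.8, 3.2]
gripper_width: 1.0
grasp_force: 1.8
```

```bash
python3 -c "
from h import *
go([510,5,-12],22)
f=imaging.grab_frame('scene'); im=f['image'][:,:,::-1]
x,y,w,h=180,120,120,90; cv2.imwrite('pics/e_scene.png',cv2.resize(im[y:y+h,x:x+w],None,fx=6,fy=6,interpolation=cv2.INTER_CUBIC))
c,_=yellow(f); print(cv2.contourArea(c),cv2.boundingRect(c))
"
```

```text
t 8.5833 pos [511.2  -7.5 -10.5] F [-1.7 -0.8  3.2] w 1.0003920053645559
turn first [-0.01 -0.01 -0.01] then shift [ -1.4 -12.1  -3.3] | shift now [ -1.4 -12.1  -3.3]
j [ 0.03  0.16  2.01 -0.45  1.04  1.87]
191.5 (228, 167, 16, 19)
```

View pics/e_scene.png

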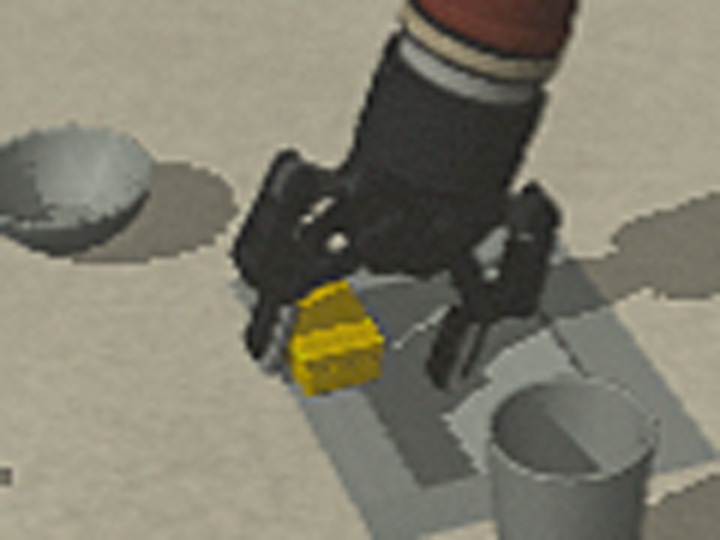

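The crop shows the box at (290-382, 280-395) with its nose over the sill. The flap is held well down by the front finger at (445,380), and forces are small, so I keep pushing.

Emit:
play_rows(commands=[[0,-3.7,-1.3,0,0,0],[0,-3.7,-1.3,0,0,0],[0,-1.9,-0.7,0,0,0],[0,0,0,0,0,0]])

```text
time: 8.97
tool_pos: [0.5114, 0.0017, -0.0109]
tool_rot: [0.191, 0.982, -0.009, -0.002]
contact_force: [0.0, -4.4, 3.3]
gripper_width: 1.0
grasp_force: 2.6
```

```bash
python3 -c "
from h import *
go([510,10,-12],22)
f=imaging.grab_frame('scene'); im=f['image'][:,:,::-1]
c,_=yellow(f); print(cv2.contourArea(c),cv2.boundingRect(c))
"
```

```text
t 8.9667 pos [511.4   1.7 -10.9] F [ 0.  -4.4  3.3] w 0.9996998959190353
turn first [ 0.04  0.01 -0.02] then shift [-1.5 -8.1 -2.1] | shift now [-1.5 -8.1 -2.1]
j [ 0.05  0.16  2.01 -0.45  1.04  1.88]
164.0 (233, 167, 17, 21)
```

Emit:
play_rows(commands=[[0,-2.8,-1,0,0,0],[0,-2.8,-1,0,0,0],[0,0,0,0,0,0],[0,0,0,0,0,0]])

```text
time: 9.35
tool_pos: [0.5113, 0.0073, -0.0112]
tool_rot: [0.191, 0.981, -0.009, -0.002]
contact_force: [-0.6, -5.2, 3.6]
gripper_width: 1.003
grasp_force: 3.2
```

```bash
python3 -c "
from h import *
go([510,10,-12],22)
f=imaging.grab_frame('scene'); im=f['image'][:,:,::-1]
c,_=yellow(f); print(cv2.contourArea(c),cv2.boundingRect(c))
x,y,w,h=180,120,120,90; cv2.imwrite('pics/f_scene.png',cv2.resize(im[y:y+h,x:x+w],None,fx=6,fy=6,interpolation=cv2.INTER_CUBIC))
"
```

```text
t 9.35 pos [511.3   7.3 -11.2] F [-0.6 -5.2  3.6] w 1.0025405760547554
turn first [ 0.06  0.04 -0.03] then shift [-1.3 -2.8 -0.3] | shift now [-1.4 -2.8 -0.3]
j [ 0.06  0.16  2.01 -0.45  1.05  1.89]
0.0 (222, 280, 1, 1)
```

View pics/f_scene.png

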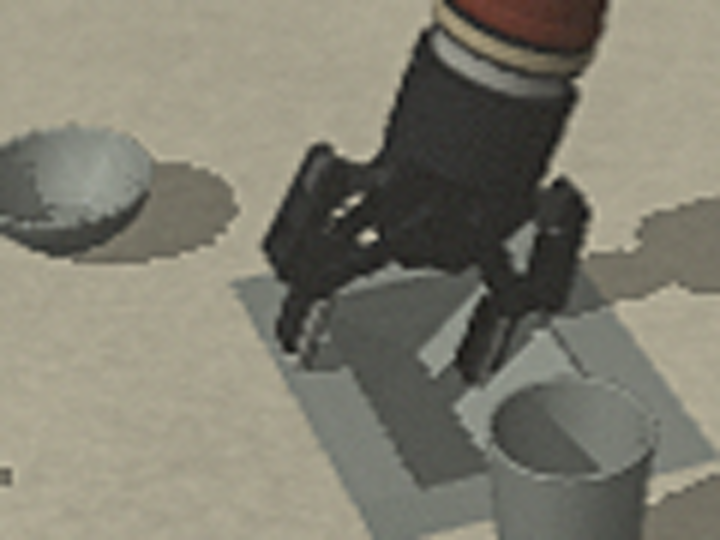

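The crop shows the box gone, with nothing on the sill or between the fingers, and the flap still held. Before releasing, I check that no dark yellow can be seen caught in the chute.

Emit:
play_rows(commands=[[0,0,0,0,0,0],[0,0,0,0,0,0],[0,0,0,0,0,0],[0,0,0,0,0,0],[0,0,0,0,0,0]])

```text
time: 9.82
tool_pos: [0.5113, 0.0072, -0.0111]
tool_rot: [0.191, 0.981, -0.009, -0.002]
contact_force: [-0.2, -5.6, 4.0]
gripper_width: 1.001
grasp_force: 3.2
```

```bash
python3 -c "
from h import *
for n,(x,y,w,h) in(('scene',(200,140,110,80)),('top',(215,155,75,85))):
    f=imaging.grab_frame(n); hs=cv2.cvtColor(f['image'],cv2.COLOR_RGB2HSV)[y:y+h,x:x+w]
    m=cv2.inRange(hs,(15,110,10),(38,255,255)); p=cv2.findNonZero(m); print(n,0 if p is None else (len(p),p.reshape(-1,2)[:6].tolist()))
go([510,7,60],22)
"
```

```text
scene 0
top 0
t 9.9167 pos [511.3   7.2 -11.1] F [-0.8 -6.5  3.6] w 0.997123515890801
turn first [ 0.05  0.04 -0.04] then shift [ -1.3  26.9 -65.9] | shift now [ -1.3  26.9 -65.8]
j [ 0.06  0.16  2.01 -0.45  1.05  1.89]
```

Emit:
play_rows(commands=[[0,3,-4,0,0,0],[0,3,-6,0,0,0],[0,3,-6,0,0,0],[0,3,-6,0,0,0],[0,3,-6,0,0,0]])

```text
time: 10.33
tool_pos: [0.5113, 0.0047, 0.0208]
tool_rot: [0.19, 0.982, -0.009, -0.002]
contact_force: [-0.4, -0.1, -0.4]
gripper_width: 1.002
grasp_force: 0.0
```

Emit:
play_rows(commands=[[0,3,-6,0,0,0],[0,3,-8,0,0,0],[0,6,-15,0,0,0],[0,8,-20,0,0,0],[0,12,-30,0,0,0]])

```text
time: 10.75
tool_pos: [0.5091, 0.0043, 0.1041]
tool_rot: [0.191, 0.982, -0.008, -0.004]
contact_force: [-0.4, -0.8, 0.0]
gripper_width: 1.003
grasp_force: 0.0
```

Emit:
play_rows(commands=[[0,12,-30,0,0,0],[0,12,-30,0,0,0],[0,35,0,0,0,0],[0,35,0,0,0,0],[0,35,0,0,0,0]])

```text
time: 11.17
tool_pos: [0.5097, -0.0934, 0.2115]
tool_rot: [0.191, 0.982, -0.008, -0.001]
contact_force: [0.3, -0.3, -0.1]
gripper_width: 0.996
grasp_force: 0.0
```

Emit:
play_rows(commands=[[0,35,-14,0,0,0],[0,35,-14,0,0,0],[0,0,0,0,0,0],[0,0,0,0,0,0],[0,0,0,0,0,0]])

```text
time: 11.58
tool_pos: [0.5082, -0.147, 0.2614]
tool_rot: [0.19, 0.982, -0.009, -0.002]
contact_force: [-1.3, -0.0, -0.2]
gripper_width: 1.0
grasp_force: 0.0
```

```bash
python3 -c "
from h import *
go([510,-150,200],22)
o=[]
for n,(x,y,w,h) in(('scene',(130,110,200,140)),('top',(200,120,200,140))):
    f=imaging.grab_frame(n); im=f['image'][:,:,::-1]
    o.append(cv2.resize(im[y:y+h,x:x+w],None,fx=3.9,fy=2.1*1,interpolation=cv2.INTER_CUBIC) if 0 else cv2.resize(im[y:y+h,x:x+w],(400,280),interpolation=cv2.INTER_CUBIC))
cv2.imwrite('pics/g.png',np.hstack(o))
"
```

```text
t 11.5833 pos [ 508.2 -147.   261.4] F [-1.3 -0.  -0.2] w 1.0000314552876086
turn first [-0.05  0.04 -0.05] then shift [  1.8 -20.2  58. ] | shift now [  1.9 -20.2  58. ]
j [-0.24 -0.22  1.87 -0.38  1.41  1.4 ]
```

View pics/g.png

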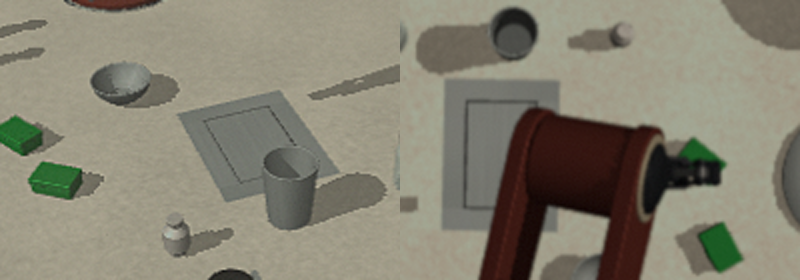

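The flap is flush and shut in both views: scene half around (250,145), top half around (500,155). There is no yellow on the worktop, and the bowl, tumbler, whistle and green boxes are where they started. I'm handing in.

```bash
python3 -c "
from plant import manip
print(manip.job_done())"
```

```text
the job is handed in; nothing more can be done
None
```

I pushed the yellow spice box over the near edge while one finger held the flap down; it dropped out of sight through the opening, so I take it to be in the bin, though no camera sees inside. The flap then sprang shut, the other things looked unmoved, and I handed the job in at about 11.7 s with the arm clear.

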